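Snap a stiff press stud shut with pliers

ROBOT

A 6-joint arm with a two-finger parallel gripper is mounted at the origin on the work surface; the furniture and walls round the work are solid. World frame = base frame: x ahead of the robot, y to its left, z up, the work surface at z = 0. Lengths are in m, angles in rad, forces in N, time in s.
With the tool pointing down it reaches from about 0.275 to 0.825 m from the base axis. Payload 4.9 kg.
Tool frame: the origin (TCP) lies midway between the tips of the shut fingers; the grasp point (between the pads) lies 19 mm behind it (bot.grip_depth is the distance from the TCP to the grasp point, in m); y points along the fingers, x is the direction in which the jaws open and shut, and the axes are right-handed (so a half turn about y gives the same grasp; the last joint's range is limited). The gripper opens to 85 mm and grips with 20 to 120 N. Pads are 22 mm wide; open, the fingers measure 114 mm over their backs; the gripper's body (76 mm by 85 mm) begins 54 mm behind the grasp point. The pads swing forward as they close: fully open they stand 13 mm farther back than shut.
Start: joints at [1.113, 0.326, -0.193, 1.052, 0, 1.437], TCP at [0.175, 0.521, 0.209] pointing down, gripper open.
Joint ranges: [-2.65, 2.65], [-0.97, 1.79], [-1.3, 1.35], [-1.93, 2.1], [-1.47, 1.37], [-3.14, 3.14]. Speed limits (rad/s): [2.57, 2.57, 3.14, 3.14, 3.14, 3.14].

INTERFACE

Orientations are given as a unit quaternion [w, x, y, z].
In Python, from cell import bot gives the robot as it stands. Calls block until the motion is done:
- bot.move_pose(position, orientation): joint-space move of the TCP to a pose.
- bot.move_linear(position, speed=0.15, rotation=None, until_force=None): straight line of the TCP; rotation=None keeps the orientation; speed is the mean speed in m/s. With until_force (N) it stops when the force on the tool has changed by that much, and returns True; else False.
- bot.goto_joints(angles): joint-space move.
- bot.set_gripper(opening, grasp_force=None): opening from 0.0 (shut) to 1.0 (fully open); grasp_force is the grip in N (None keeps the last); returns when the fingers have stopped.
- bot.wait(seconds).
- bot.solve_ik(position, orientation): joint angles nearest the present ones, or None.
- bot.camera(name): name is "side" or "top" or "wrist"; returns the picture (480x640x3 uint8, red, green, blue); there is no depth.
- bot.calibration(name): a dict with "mtx" (3x3 intrinsics, pixels), "k1" (the pictures are not rectified: a ray, as slopes to the right and down, at radius r is drawn at 1 + k1 r^2 times it, then the intrinsics apply), "extrinsics" (4x4, takes a point from world to camera coordinates); the wrist camera has in their place "hand_eye" (4x4, takes a point from camera to tool coordinates, whose origin is the TCP and whose axes are the tool frame's). Camera axes: x right, y down, z forward; pixel columns grow to the right and rows downward; lengths in m; the calibration is good to about 2 mm. A picture is of the moment at which its call begins: read the wrist's pose just before it. calibration takes no time and is no camera call.
A pose or a line that the arm cannot do raises bot.PlanningError and nothing moves.
- bot.close_job(): hands the job in, once; it reports no verdict.
Trained networks look in the newest picture that a camera, given by its name, has taken for a name from the list of things; names that differ only in an ending like _2 or _b are one class to them, and where a whole thing is asked for, a point or a joint stands for the part that bears it (a point fixed in the world has none). Each returns a list of dicts, best first, with "confidence" (0 to 1); they miss things now and then, are a little off and sometimes report something else, mostly with a low value. They report only what shows in the picture. A call takes as long as a camera call. They do not tell look-alikes from the thing itself.
- bot.search_frame(camera, thing): "bbox" ([left, top, width, height] in pixels, round what is visible of it).
Readings, each from a call of its own:
- bot.read_clock(): time.
- bot.read_joint_positions(): joint angles.
- bot.read_joint_vel(): joint speeds.
- bot.read_joint_efforts(): joint torques, N m.
- bot.read_position(): TCP position.
- bot.read_tool_rot(): TCP orientation.
- bot.read_ft_force(): force on the tool from outside, world axes, zero at the start.
- bot.read_moment(): the same for the moment, N m.
- bot.read_gripper_width(): opening from 0.0 (shut) to 1.0 (fully open).
Only numpy, scipy, OpenCV 4.12 (cv2) and the standard library are available. Lean on these libraries where they do the work, as an engineer would, in place of code of your own. Each camera call takes 0.05 s, during which the arm holds its last target.

TASK

Pick up the snap pliers by their two handles, bring the jaws round the brass press stud on the tongue of the standing portfolio and squeeze gently until the stud clicks shut, no harder than it needs, and without touching the portfolio with your fingers. Then open the jaws, draw the pliers off and lay them flat on the desk, well clear of the portfolio, setting them down rather than dropping them. Leave the other things on the desk where they are.

Things in the scene. Friction and masses are not known exactly. Their poses are not given: they have to be found in the camera images.
- pliers_grip (a point): Grip point of the loose snap pliers (dark steel jaws, black rubber handles, lying flat, 24 mm thick, 172 mm long): midway between the handles, at their balance point 47 mm behind the pivot, 12 mm above the underside. x points along the pliers to the jaws, z up. Here the outer handle faces are 66 mm apart when sprung open. Each handle is 11 mm thick and runs from 26 to 108 mm behind the pivot.
- pliers: The whole pliers, about 0.16 kg; origin under the pivot, on the underside. A spring holds the handles apart: at the grip point they push about 8 N on each finger when fully open, rising evenly to 13 N when squeezed to 45 mm apart. Squeezed to 61 mm they are held firmly, jaws open; from there to the click they creep about 5 mm forward in the fingers. Each jaw moves 1.17 times as far as its handle.
- pliers_nose (a point): Middle between the two domed steel dies as they stand when closed on the stud, 106 mm ahead of pliers_grip, same axes; jaws end 10 mm further on. When open the dies are 40 mm apart across y and 5 mm further back. The -y die is screw-set and stands in by 0 to 6 mm more, differently each time, not measured: the jaws' true middle and the handle spacing at the click must be found by feel.
- stud (a point): Centre of the brass press stud as it is when shut, 80 mm above the desk, in a tongue (34 mm tall) on the portfolio's edge that faces the robot. x points from the stud towards the portfolio's spine (bring the pliers on along it), y across the boards, z up. The tongue starts 18 mm before the stud and joins the boards 30 mm beyond it.
- portfolio: Portfolio fixed to the desk: two grey boards 135 mm long, 165 mm tall, standing on edge in a steel bookend, hinged at the spine 160 mm beyond the stud; the board on the -y side is fixed, that on the +y side is the cover. Origin on the desk under the stud, axes as stud.
- back_disc (a point): Centre of the outer face of the brass disc (18 mm across) of the fixed half of the stud, where the -y die presses: 7 mm to -y of stud. More than 18 N of a die on it crushes it.
- front_disc (a point): Centre of the outer face of the brass disc (18 mm across) on the swinging cover, where the +y die presses: 7 mm to +y of stud when shut, about 13 mm when open. More than 18 N of a die on it crushes it.
- cover (a joint): Angle of the cover about its upright spine hinge, rad: 0 shut, about 0.04 open (6 mm gap at the stud, kept open by the snap spring). Closing it takes up to about 8 N at the dies, that is about 23 to 25 N on each handle with the pliers' own spring; below 1.3 mm of gap it snaps shut by itself and stays shut.
- mug: mug, a bystander, to be left where it is; origin at its underside
- stapler: stapler, a bystander, to be left where it is; origin at its underside
- sticky_notes: block of sticky notes, a bystander, to be left where it is; origin at its underside
- eraser: eraser, a bystander, to be left where it is; origin at its underside
- ink_bottle: ink bottle, a bystander, to be left where it is; origin at its underside
- binder_clip: binder clip, a bystander, to be left where it is; origin at its underside
Mind the look-alikes: they are no part of the job. What is shaped like the pliers but green is not meant. Of the things that look like the portfolio, the larger one is meant.

How it is judged:
By the outcome, as a careful person would: the job done as asked, in the order asked, and still so for the second after the job is handed in, with the robot touching nothing.
It also fails if it takes over 64 s, if anything falls off the work surface, if the arm or the gripper's body presses on something with over 40 N, if the wrist force passes 120 N, or if a joint passes its speed limit or range.

## Working session

There is one attempt and no reset: what is moved stays moved. The work goes in short steps, each a Python script; the robot and the scene stay as the last script left them, time stands still between calls to the robot, and variables do not carry over. Pictures are saved under pics/ and viewed, and the job is handed in when it is done.

```bash
ls; mkdir -p pics; cat > h.py <<'E'
import numpy as np, cv2
from cell import bot
def save(name,fn):
    im=bot.camera(name); cv2.imwrite('pics/'+fn,im[:,:,::-1]); return im
def ray(cal,u,v):
    K=np.array(cal['mtx']);k1=cal['k1']
    d=np.array([(u-K[0,2])/K[0,0],(v-K[1,2])/K[1,1]]);p=d.copy()
    for _ in range(30): p=d/(1+k1*(p@p))
    return np.array([p[0],p[1],1.])
def wray(name,u,v,T=None):
    cal=bot.calibration(name);r=ray(cal,u,v)
    if T is None:
        E=np.array(cal['extrinsics']);R=E[:3,:3];o=-R.T@E[:3,3];return o,R.T@r
    M=T@np.array(cal['hand_eye']);return M[:3,3],M[:3,:3]@r
def onz(name,u,v,z,T=None):
    o,d=wray(name,u,v,T);return o+d*(z-o[2])/d[2]
def proj(name,P,T=None):
    cal=bot.calibration(name);K=np.array(cal['mtx'])
    E=np.array(cal['extrinsics']) if T is None else np.linalg.inv(T@np.array(cal['hand_eye']))
    p=E[:3,:3]@np.array(P)+E[:3,3];s=p[:2]/p[2];s=s*(1+cal['k1']*(s@s))
    return K[:2,:2]@s+K[:2,2]
def q2R(q):
    from scipy.spatial.transform import Rotation as Ro
    return Ro.from_quat([q[1],q[2],q[3],q[0]]).as_matrix()
def R2q(R):
    from scipy.spatial.transform import Rotation as Ro
    q=Ro.from_matrix(R).as_quat();return [q[3],q[0],q[1],q[2]]
def toolT():
    T=np.eye(4);T[:3,:3]=q2R(bot.read_tool_rot());T[:3,3]=bot.read_position();return T
E
python3 - <<'E'
from h import *
for n in ['top','side','wrist']:
    save(n,n+'0.png'); print(n,bot.calibration(n))
    if n!='wrist':
        for t in ['pliers','portfolio','stud','pliers_grip']:
            print(t,[(d['bbox'],round(d['confidence'],2)) for d in bot.search_frame(n,t)])
print(bot.read_clock(),bot.read_tool_rot(),bot.read_position(),bot.read_ft_force(),bot.grip_depth)
E
```

```text
pics
top {'mtx': array([[538.20794063,   0.        , 323.19060054],
       [  0.        , 538.20794063, 240.97859231],
       [  0.        ,   0.        ,   1.        ]]), 'k1': -0.13891386103183787, 'extrinsics': array([[-5.78499500e-03, -9.99982438e-01,  1.28739647e-03,
         1.50338588e-02],
       [-9.91719743e-01,  5.57201858e-03, -1.28300054e-01,
         4.99790101e-01],
       [ 1.28290627e-01, -2.01895167e-03, -9.91734561e-01,
         1.38141695e+00],
       [ 0.00000000e+00,  0.00000000e+00,  0.00000000e+00,
         1.00000000e+00]])}
pliers [([373.9, 187.1, 36.3, 59.2], 0.9), ([428.3, 163.7, 60.3, 58.9], 0.9), ([446.2, 244.3, 33.8, 65.8], 0.79), ([144.2, 263.1, 55.2, 25.2], 0.74)]
portfolio [([232.7, 297.4, 23.8, 50.8], 0.62), ([262.0, 127.2, 32.4, 75.5], 0.56)]
stud [([264.7, 130.8, 32.1, 72.3], 0.86), ([236.1, 301.0, 14.3, 51.2], 0.59)]
pliers_grip [([451.0, 241.6, 31.8, 66.9], 0.91), ([375.0, 182.9, 29.6, 62.4], 0.79), ([427.7, 163.7, 60.1, 60.3], 0.6)]
side {'mtx': array([[441.45062381,   0.        , 316.43210445],
       [  0.        , 441.45062381, 238.52093292]
[... 726 characters left out ...]
 99.3], 0.56)]
wrist {'mtx': array([[339.67671439,   0.        , 319.69675743],
       [  0.        , 339.67671439, 238.31481639],
       [  0.        ,   0.        ,   1.        ]]), 'k1': 0.007271261522208499, 'hand_eye': array([[ 9.99999754e-01, -2.30531673e-06, -7.01741777e-04,
        -1.72689745e-04],
       [ 6.73251457e-04, -2.78911444e-01,  9.60316590e-01,
        -1.64083289e-01],
       [-1.97937646e-04, -9.60316826e-01, -2.78911374e-01,
         7.10040028e-02],
       [ 0.00000000e+00,  0.00000000e+00,  0.00000000e+00,
         1.00000000e+00]])}
0.55 [-0.57406397  0.57406506  0.4128525  -0.41285915] [0.17499401 0.52143204 0.20948793] [-0.09708234  0.10002936 -0.08326167] 0.0187
```

View pics/top0.png

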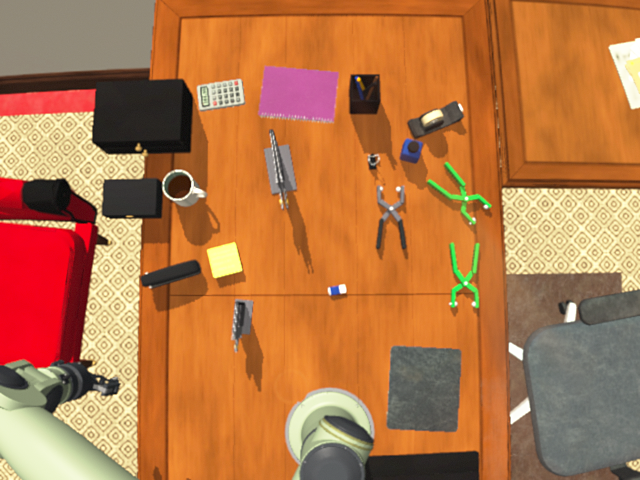

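View pics/side0.png

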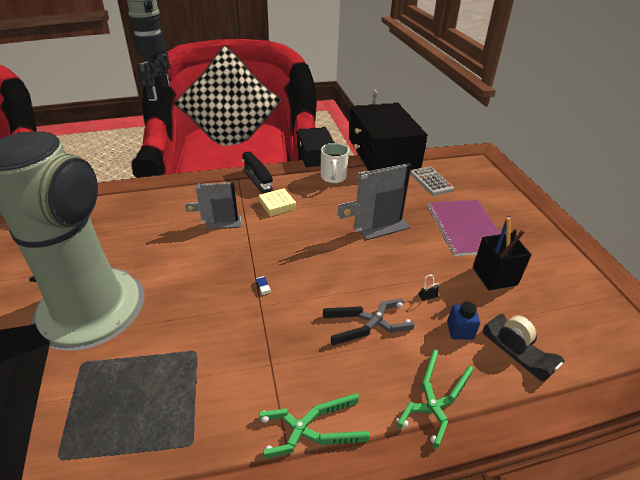

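View pics/wrist0.png

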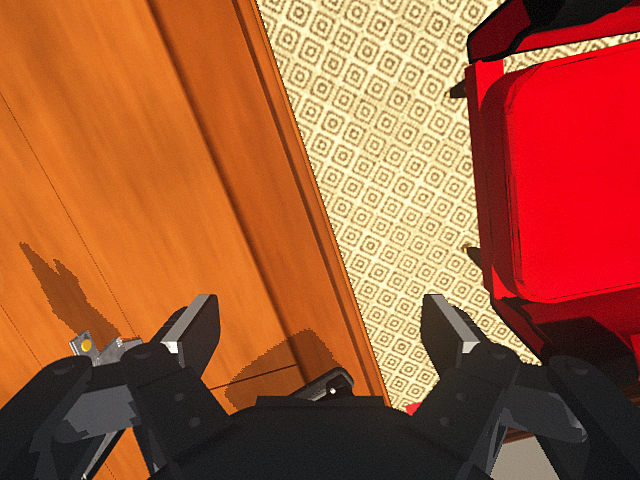

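```bash
python3 - <<'E'
from h import *
im=cv2.imread('pics/top0.png')
a=cv2.resize(im[175:260,360:430],None,fx=6,fy=6,interpolation=cv2.INTER_CUBIC)
b=cv2.resize(im[120:220,245:315],None,fx=6,fy=6,interpolation=cv2.INTER_CUBIC)
c=np.zeros((600,840,3),np.uint8);c[:510,:420]=a;c[:,420:]=b
cv2.imwrite('pics/z0.png',cv2.resize(c,(800,571)))
for p in [(391,213),(381,187),(403,187),(380,247),(404,247)]: print(p,onz('top',*p,.012))
for p in [(285,205)]: print(p,onz('top',*p,.085))
for p in [(272,132)]: print(p,onz('top',*p,.165))
print(q2R(bot.read_tool_rot()).round(2))
for s in (1,-1):
  R=np.array([[0,0,s],[-s,0,0],[0,-1,0.]])
  for P in ([.45,-.13,.2],[.5,.1,.07]): print(s,P,bot.solve_ik(P,R2q(R)))
E
```

```text
(391, 213) [ 0.57733732 -0.17068871  0.012     ]
(381, 187) [ 0.64898899 -0.14525553  0.012     ]
(403, 187) [ 0.6488815  -0.20516795  0.012     ]
(380, 247) [ 0.48544765 -0.13915884  0.012     ]
(404, 247) [ 0.48505942 -0.20347538  0.012     ]
(285, 205) [0.58619218 0.10924587 0.085     ]
(272, 132) [0.75361441 0.13677293 0.165     ]
[[ 0.32 -0.   -0.95]
 [ 0.95 -0.    0.32]
 [-0.   -1.    0.  ]]
1 [0.45, -0.13, 0.2] [-0.43901622  0.18292747 -0.41058582  0.97728303  0.          2.70257643]
1 [0.5, 0.1, 0.07] [ 0.05254811  0.39586235 -0.48821295  0.68672102  0.         -3.08904454]
-1 [0.45, -0.13, 0.2] [-0.43901622  0.18292747 -0.41058582  0.97728303  0.         -0.43901622]
-1 [0.5, 0.1, 0.07] [ 0.05254811  0.39586235 -0.48821295  0.68672102  0.          0.05254811]
```

View pics/z0.png

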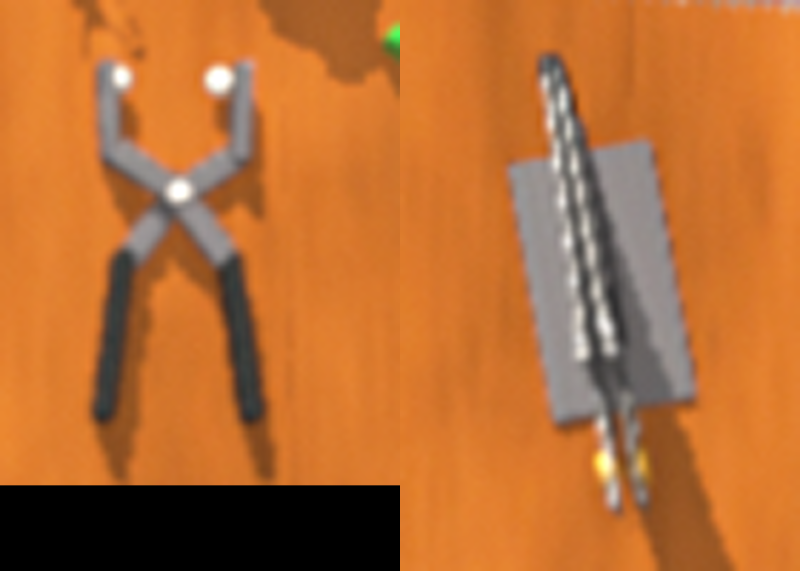

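```bash
python3 - <<'E'
from h import *
import json
def Rs(yaw):
    c,s=np.cos(yaw),np.sin(yaw)
    return np.array([[c,-s,0],[s,c,0],[0,0,1]])@np.array([[0,0,-1],[1,0,0],[0,-1,0.]])
D={}
for i,(P,yaw) in enumerate([([.49,.09,.23],.15),([.43,.16,.24],.15),([.52,-.17,.19],0),([.46,-.17,.24],0)]):
    bot.move_pose(P,R2q(Rs(yaw)))
    T=toolT(); save('wrist',f'w{i}.png'); D[i]=T.tolist()
    print(bot.read_clock(),T[:3,3])
    for t in (['stud','back_disc','front_disc'] if i<2 else ['pliers','pliers_nose','pliers_grip']):
        print(t,[(d['bbox'],round(d['confidence'],2)) for d in bot.search_frame('wrist',t)][:3])
json.dump(D,open('T.json','w'))
E
```

```text
2.5333 [0.48986646 0.09061878 0.22999284]
stud [([294.4, 296.8, 56.1, 104.3], 0.67), ([446.4, 2.5, 116.4, 94.8], 0.64)]
back_disc [([441.1, 2.1, 117.8, 94.8], 0.86), ([295.8, 298.0, 57.7, 107.6], 0.59), ([46.4, 153.1, 84.5, 157.6], 0.22)]
front_disc [([330.8, 298.1, 6.6, 102.4], 0.86), ([506.2, 2.1, 55.8, 70.3], 0.54)]
3.1917 [0.42965507 0.16091491 0.24037671]
stud [([365.5, 0.0, 97.4, 143.6], 0.69), ([236.7, 333.9, 60.0, 76.0], 0.58)]
back_disc [([367.1, 0.0, 95.6, 145.8], 0.89), ([241.1, 331.6, 51.6, 79.3], 0.62)]
front_disc [([417.2, 0.0, 43.5, 131.1], 0.82)]
4.6917 [ 0.52001382 -0.16909624  0.19012536]
pliers [([63.3, 235.8, 168.4, 110.7], 0.9), ([54.6, 0.0, 110.5, 190.8], 0.8), ([284.2, 174.1, 79.4, 155.5], 0.72)]
pliers_nose [([61.6, 233.2, 170.9, 107.4], 0.82), ([51.9, 0.0, 119.1, 187.4], 0.69), ([281.2, 173.3, 84.1, 158.0], 0.57)]
pliers_grip [([62.2, 231.9, 172.1, 112.6], 0.81), ([50.7, 1.9, 116.6, 188.2], 0.78), ([283.2, 169.9, 77.3, 161.9], 0.56)]
5.3 [ 0.46041402 -0.16987946  0.24116052]
pliers [([287.0, 215.5, 69.8, 131.2], 0.92), ([99.5, 71.2, 91.2, 163.0], 0.84), ([105.2, 270.5, 138.8, 119.9], 0.8)]
pliers_nose [([101.2, 70.2, 93.6, 162.3], 0.86), ([290.0, 219.7, 67.4, 128.6], 0.7), ([102.8, 267.6, 139.3, 118.5], 0.55)]
pliers_grip [([105.6, 267.6, 140.6, 120.8], 0.77), ([291.0, 217.7, 64.9, 131.7], 0.76), ([100.4, 72.2, 91.7, 161.0], 0.66)]
```

```bash
python3 - <<'E'
from h import *
def cr(f,x,y,w,h,s): 
    return cv2.resize(cv2.imread(f)[y:y+h,x:x+w],None,fx=s,fy=s,interpolation=cv2.INTER_CUBIC)
c=np.zeros((600,800,3),np.uint8)
a=cr('pics/w0.png',270,280,100,150,4);c[:600,:400]=a
a=cr('pics/w1.png',220,320,100,120,4);c[:480,400:]=a
cv2.imwrite('pics/z1.png',c)
c=np.zeros((600,800,3),np.uint8)
a=cr('pics/w2.png',272,160,100,170,3.5);c[:595,:350]=a
a=cr('pics/w3.png',272,200,100,160,3.5);c[:560,400:750]=a
cv2.imwrite('pics/z2.png',c)
E
```

```text
(no output)
```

View pics/z1.png

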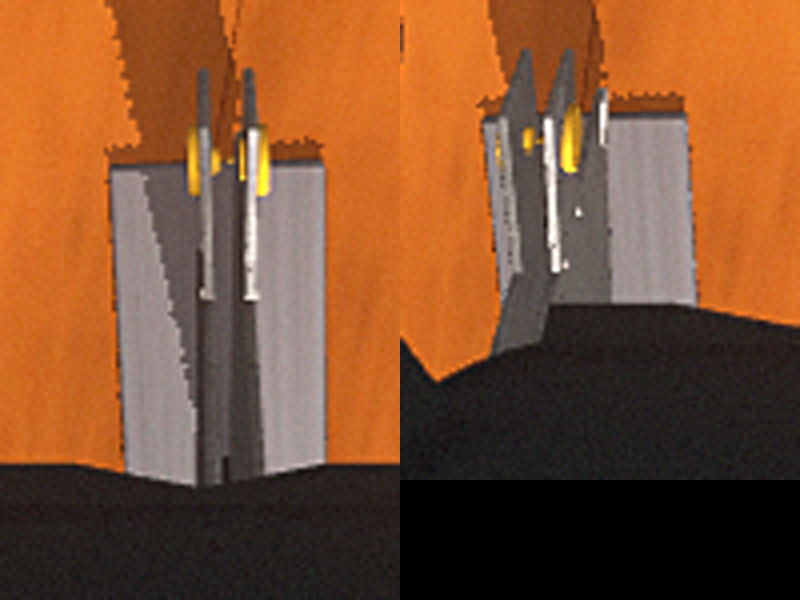

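View pics/z2.png

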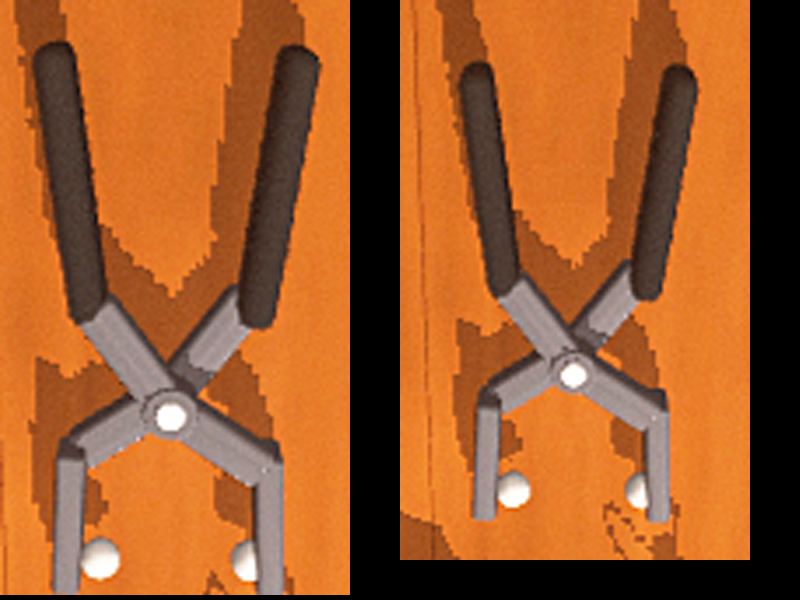

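```bash
python3 - <<'E'
from h import *
import json
D={int(k):np.array(v) for k,v in json.load(open('T.json')).items()}
w=lambda i,u,v,z: onz('wrist',u,v,z,D[i])
def yaw(a,b): d=b-a; return np.arctan2(d[1],d[0])
print('back disc',w(0,317.3,320.3,.08),'front',w(0,337.5,320.3,.08), 'front w1',w(1,262.8+.5,354.6,.08))
a,b=w(0,321.2,312.3,.097),w(0,322,354.5,.097);print('fixed tongue top',a,b,yaw(a,b),np.linalg.norm(b-a))
a,b=w(1,220+150/4,320+118/4,.097),w(1,220+157/4,320+270/4,.097);print('cover tongue w1',a,b,yaw(a,b),np.linalg.norm(b-a))
for L in [((297.5,321.3),(301.8,397.5)),((351.5,320.8),(351.5,397.5))]:
    a,b=[w(0,*p,.002) for p in L];print('base',a,b,yaw(a,b))
# top camera base plate & boards
s=.1667*1.05 # crop 6x then *800/840
f=lambda x,y:(245+(x-400)/(6*800/840),120+y/(6*800/840))
for L in [((555,422),(512,160)),((693,398),(650,143))]:
    a,b=[onz('top',*f(*p),.002) for p in L];print('base top',a,b,yaw(a,b))
# pliers
def tri(obs):
    A=np.zeros((3,3));B=np.zeros(3)
    for (n,u,v,T) in obs:
        o,d=wray(n,u,v,T);d/=np.linalg.norm(d);M=np.eye(3)-np.outer(d,d);A+=M;B+=M@o
    return np.linalg.solve(A,B)
print('pivot tri',tri([('wrist',320.6,278.6,D[2]),('wrist',321.4,306.9,D[3])]))
for z in (.02,.024,.028): print('pivot',z,w(2,320.6,278.6,z),w(3,321.4,306.9,z),onz('top',360+178/(6*800/840),175+190/(6*800/840),z))
for i,l,r in [(2,(287.7,172),(357.7,172.9)),(3,(293.7,217.7),(352,218.9))]:
    print('ends',w(i,*l,.018),w(i,*r,.018))
E
```

```text
back disc [0.59748728 0.10415032 0.08      ] front [0.59434138 0.12481435 0.08      ] front w1 [0.59432593 0.12280897 0.08      ]
fixed tongue top [0.57869039 0.10529234 0.097     ] [0.62535734 0.1132529  0.097     ] 0.16895608992205036 0.04734104452746184
cover tongue w1 [0.57681779 0.1176192  0.097     ] [0.62346808 0.12428622 0.097     ] 0.1419535215223312 0.04712428387356033
base [0.64693113 0.0850923  0.002     ] [0.76343096 0.10667405 0.002     ] 0.18317473535335754
base [0.63571314 0.15398584 0.002     ] [0.75302878 0.17488694 0.002     ] 0.17631133102962263
base top [0.63380167 0.15026347 0.002     ] [0.76348628 0.172364   0.002     ] 0.1687959151596264
base top [0.64500217 0.0845396  0.002     ] [0.77137816 0.10564516 0.002     ] 0.16547896010704802
pivot tri [ 0.58621759 -0.16839653  0.03001564]
pivot 0.02 [ 0.59045774 -0.16833843  0.02      ] [ 0.59148638 -0.16838947  0.02      ] [ 0.58880344 -0.17035725  0.02      ]
pivot 0.024 [ 0.58876426 -0.16835018  0.024     ] [ 0.58938222 -0.16840375  0.024     ] [ 0.58803889 -0.16983283  0.024     ]
pivot 0.028 [ 0.58707078 -0.16836193  0.028     ] [ 0.58727807 -0.16841802  0.028     ] [ 0.58727434 -0.16930841  0.028     ]
ends [ 0.47923602 -0.20058776  0.018     ] [ 0.4800447 -0.1323081  0.018    ]
ends [ 0.47732644 -0.20087968  0.018     ] [ 0.47871977 -0.13283309  0.018     ]
```

```bash
cat >> h.py <<'E'
def Rs(yaw):
    c,s=np.cos(yaw),np.sin(yaw)
    return np.array([[c,-s,0],[s,c,0],[0,0,1]])@np.array([[0,0,-1],[1,0,0],[0,-1,0.]])
def st(tag=''):
    print(tag,'t',bot.read_clock(),'p',np.round(bot.read_position(),4),'w',round(bot.read_gripper_width()*85,2),'F',np.round(bot.read_ft_force(),2))
G=np.array([.5402,-.1676]);GY=-.016
S=np.array([.5963,.1111]);SY=.172
ex=np.array([np.cos(SY),np.sin(SY)]);ey=np.array([-ex[1],ex[0]])
def sp(x,y,z): # TCP target in stud frame (m)
    return [*(S+x*ex+y*ey),z]
E
python3 - <<'E'
from h import *
bot.set_gripper(1.0,25)
bot.move_pose([*G,.07],R2q(Rs(GY))); st('pre')
print(bot.move_linear([*G,-.003],speed=.08,until_force=5)); st('down')
bot.set_gripper(68/85,25); st('68')
save('wrist','g0.png')
for w in (66,65,64,63,62,61):
    bot.set_gripper(w/85,25); st(w)
save('wrist','g1.png')
E
```

```text
pre t 6.4417 p [ 0.5405 -0.1679  0.0707] w 85.06 F [ 0.06 -0.74 -0.78]
False
down t 7.5 p [ 0.5407 -0.1678 -0.0025] w 84.84 F [0.18 0.24 0.79]
68 t 7.8167 p [ 0.5404 -0.1677 -0.0027] w 67.98 F [-0.94 -0.65 -0.71]
66 t 8.0833 p [ 0.5402 -0.1676 -0.003 ] w 66.1 F [0.15 0.08 0.41]
65 t 8.3 p [ 0.5402 -0.1676 -0.003 ] w 65.0 F [-0.39 -0.38  0.3 ]
64 t 8.5167 p [ 0.5402 -0.1676 -0.003 ] w 64.02 F [ 0.31 -0.13 -0.23]
63 t 8.7333 p [ 0.5402 -0.1676 -0.003 ] w 63.14 F [ 0.8   0.16 -0.13]
62 t 8.95 p [ 0.5402 -0.1676 -0.003 ] w 61.87 F [0.18 0.86 0.32]
61 t 9.1667 p [ 0.5402 -0.1676 -0.003 ] w 60.92 F [-0.12  0.79 -0.4 ]
```

View pics/g1.png

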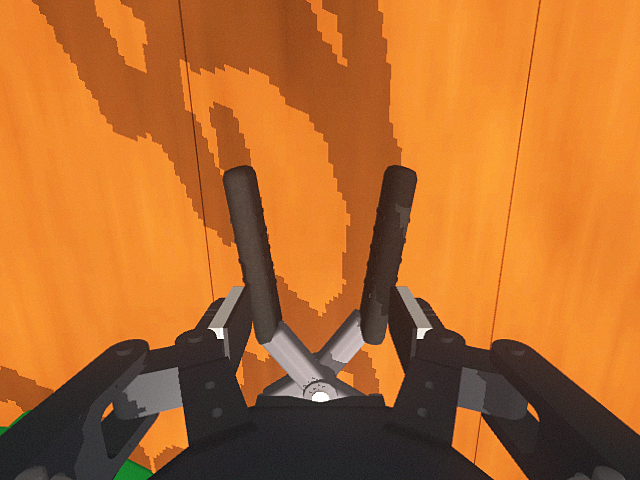

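```bash
python3 - <<'E'
from h import *
def F(n=10): return np.mean([bot.read_ft_force() for _ in range(n)],0).round(2)
f0=F(); t0=bot.read_clock()
bot.move_linear([*G,.03],speed=.05); bot.wait(.2);print(f0,F(),bot.read_clock()-t0); st()
save('wrist','g2.png');save('side','g2s.png')
E
```

```text
[ 0.2  -0.81  0.68] [1.17 0.49 0.07] 1.0083000000000002
 t 10.225 p [ 0.5399 -0.1675  0.0296] w 61.17 F [1.17 0.49 0.07]
```

View pics/g2.png

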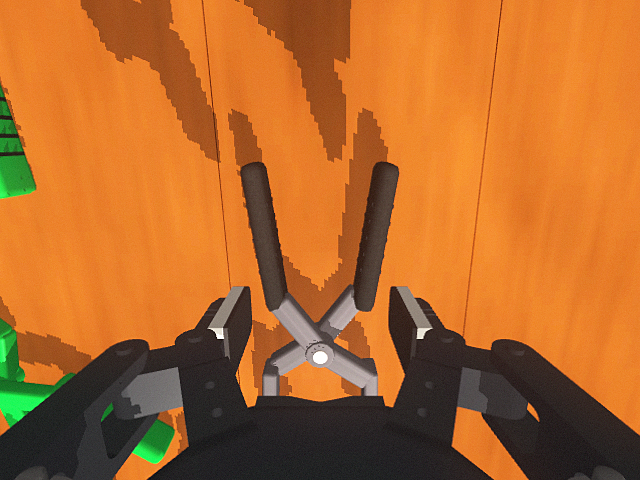

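View pics/g2s.png

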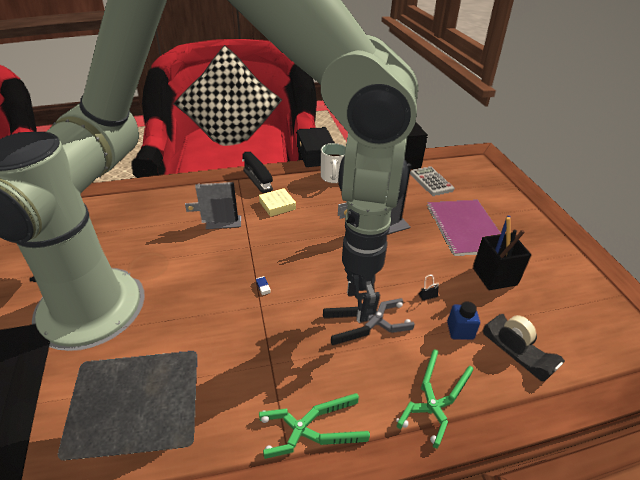

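```bash
python3 - <<'E'
from h import *
P=toolT();print(P[:3,3])
im=cv2.imread('pics/g2s.png')
x0,y0=300,220
s=5
c=cv2.resize(im[y0:y0+120,x0:x0+140],None,fx=s,fy=s,interpolation=cv2.INTER_CUBIC)
for z,col in ((.035,(0,0,255)),(.0626,(0,255,0))):
  for x in (-.0305,.0305):
   for zz in (-.011,.011):
    w=P[:3,:3]@np.array([x,0,zz])+P[:3,3]; w[2]=z
    p=proj('side',w);print(z,x,zz,p)
    cv2.circle(c,(int((p[0]-x0)*s),int((p[1]-y0)*s)),4,col,-1)
cv2.imwrite('pics/g2z.png',c)
E
```

```text
[ 0.53999744 -0.16750262  0.02970109]
0.035 -0.0305 -0.011 [365.29072006 325.07168569]
0.035 -0.0305 0.011 [354.35894801 326.85850959]
0.035 0.0305 -0.011 [356.59506549 301.86539882]
0.035 0.0305 0.011 [346.16048515 303.45574323]
0.0626 -0.0305 -0.011 [366.65884337 315.8188153 ]
0.0626 -0.0305 0.011 [355.49378319 317.60177142]
0.0626 0.0305 -0.011 [357.70629305 292.58226628]
0.0626 0.0305 0.011 [347.06090669 294.16409327]
```

View pics/g2z.png

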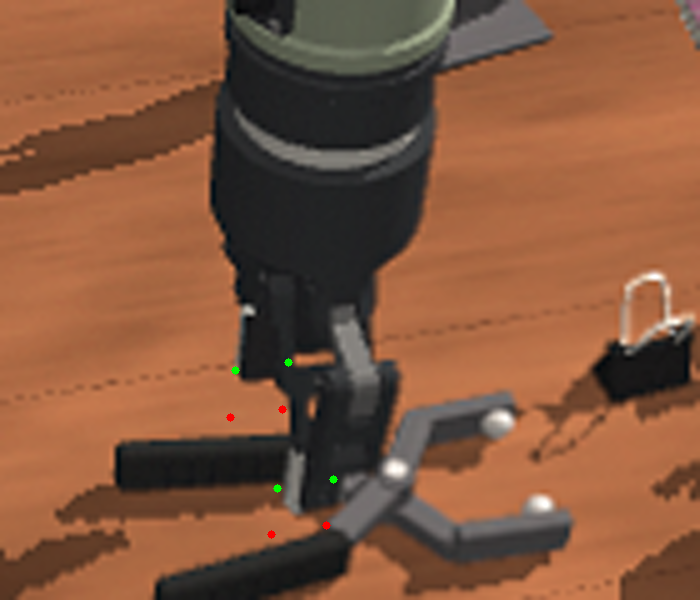

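```bash
python3 - <<'E'
from h import *
print(proj('wrist',[.5872,-.1684,.028],toolT()))
bot.set_gripper(1.0,25)
bot.move_linear([*G,.0],speed=.08,until_force=4); st('0')
print(bot.move_linear([*G,-.032],speed=.03,until_force=3.5)); st('probe')
save('wrist','g3.png');save('side','g3s.png')
im=cv2.imread('pics/g3s.png')
cv2.imwrite('pics/g3z.png',cv2.resize(im[220:340,300:440],None,fx=5,fy=5,interpolation=cv2.INTER_CUBIC))
E
```

```text
[319.84683093 357.520548  ]
0 t 11.2167 p [ 5.399e-01 -1.675e-01 -4.000e-04] w 85.47 F [ 0.19 -0.45 -0.25]
False
probe t 12.4333 p [ 0.5404 -0.1677 -0.0318] w 85.14 F [-0.71  0.12 -0.85]
```

View pics/g3z.png

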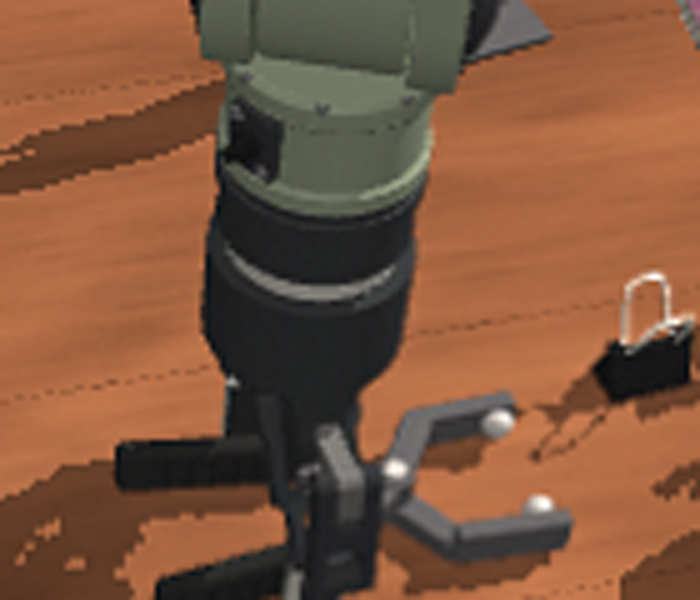

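View pics/g3.png

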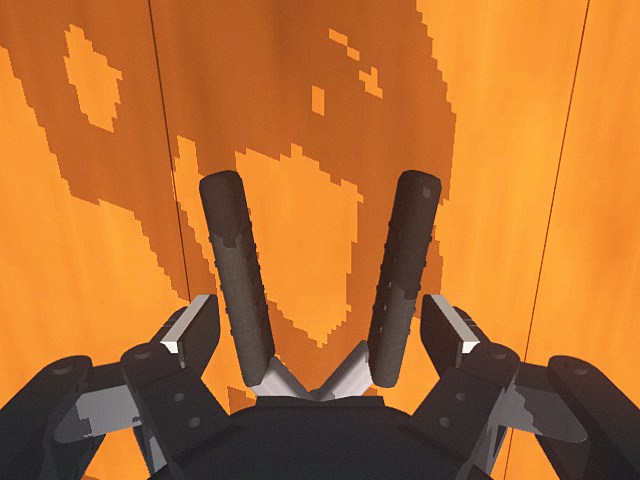

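```bash
python3 - <<'E'
from h import *
bot.move_linear([*G,-.030],speed=.05)
for w in (70,66,64,62.5,61):
    bot.set_gripper(w/85,25); st(w)
T=toolT();im=save('wrist','g4.png')
f=[]
for _ in range(8): bot.wait(.02); f.append(bot.read_ft_force())
print(np.mean(f,0),np.std(f,0))
E
```

```text
70 t 13.0917 p [ 0.5404 -0.1677 -0.0296] w 70.22 F [-1.93 -0.02  5.3 ]
66 t 13.3083 p [ 0.541  -0.1678 -0.0285] w 66.3 F [-3.05  0.86 12.31]
64 t 13.525 p [ 0.5413 -0.1678 -0.028 ] w 64.21 F [-4.15  1.56 17.27]
62.5 t 13.7417 p [ 0.5415 -0.1678 -0.0276] w 62.92 F [-4.11  1.93 20.21]
61 t 13.9583 p [ 0.5417 -0.1678 -0.0272] w 61.29 F [-4.57  2.88 22.95]
[-4.27902643  2.90130901 22.73612542] [0.55209272 0.40313211 0.59296296]
```

View pics/g4.png

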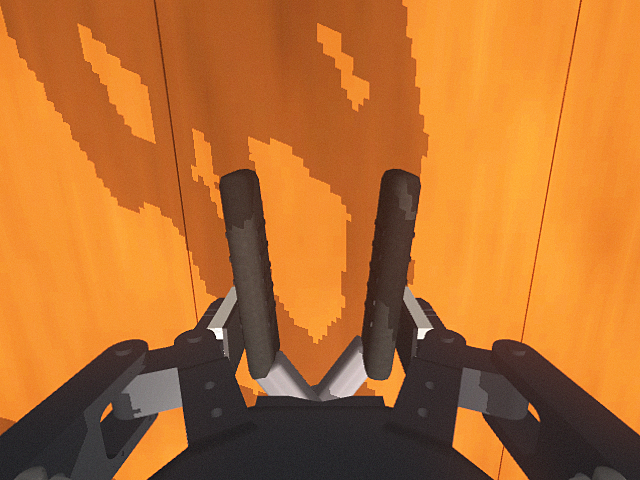

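```bash
cat >> h.py <<'E'
def F(n=8,dt=.02):
    f=[]
    for _ in range(n): bot.wait(dt); f.append(bot.read_ft_force())
    return np.mean(f,0).round(2)
E
python3 - <<'E'
from h import *
bot.set_gripper(70/85,25)
bot.move_linear([*G,-.0235],speed=.05); print(F(5))
bot.set_gripper(64/85,25); st()
bot.set_gripper(61/85,25); st(); print(F(5))
bot.move_linear([*G,.03],speed=.06); st(); print(F(5))
save('wrist','g5.png');save('side','g5s.png')
im=cv2.imread('pics/g5s.png')
c=np.zeros((600,800,3),np.uint8)
c[:480]=cv2.resize(im[200:344,300:540],(800,480),interpolation=cv2.INTER_CUBIC)
cv2.imwrite('pics/g5z.png',c)
E
```

```text
[-0.36 -0.19  0.36]
 t 15.0 p [ 0.5399 -0.1677 -0.023 ] w 64.61 F [-2.19 -0.12  7.26]
 t 15.2167 p [ 0.5399 -0.1679 -0.0226] w 61.58 F [-3.71 -0.41 11.76]
[-3.18  0.36 11.23]
 t 16.3417 p [ 0.5399 -0.1675  0.0297] w 61.04 F [-0.96  0.09 -1.39]
[ 0.24 -0.13 -1.45]
```

View pics/g5.png

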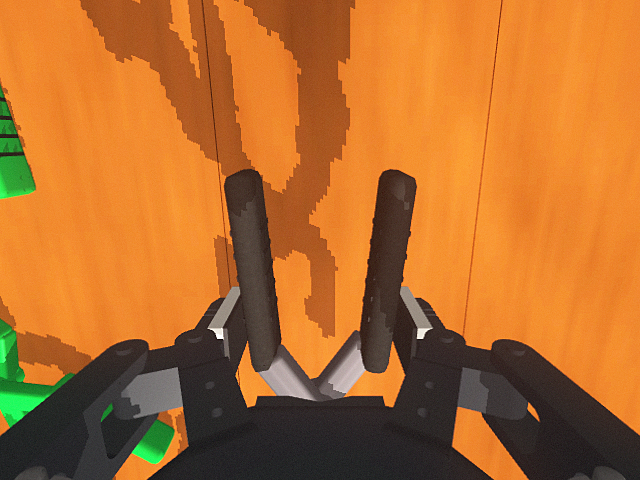

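View pics/g5z.png

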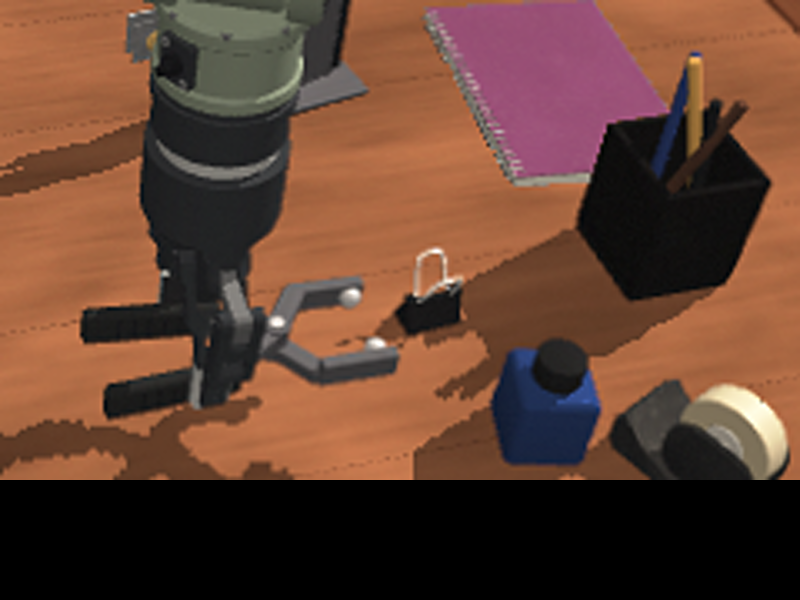

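```bash
python3 - <<'E'
from h import *
T=toolT()
for p in [(243,170),(397,170)]:
    q=onz('wrist',*p,T[2,3]+.0346+.006,T); print((T[:3,:3].T@(q-T[:3,3])).round(4))
q=R2q(Rs(SY))
bot.move_linear([*G,.12],speed=.2)
bot.move_pose(sp(-.19,.0008,.12),q)
bot.move_linear(sp(-.19,.0008,.0455),speed=.15); st()
bot.move_linear(sp(-.150,.0008,.0455),speed=.08); st();print(F(5))
save('side','a0.png');save('top','a0t.png');save('wrist','a0w.png')
a=cv2.imread('pics/a0.png')[130:250,270:430];b=cv2.imread('pics/a0t.png')[130:270,230:340]
c=np.zeros((600,800,3),np.uint8);c[:360,:480]=cv2.resize(a,(480,360),interpolation=cv2.INTER_CUBIC);c[:407,480:800]=cv2.resize(b,(320,407),interpolation=cv2.INTER_CUBIC)
cv2.imwrite('pics/a0z.png',c)
E
```

```text
[-0.0276 -0.0406  0.0606]
[ 0.0275 -0.0405  0.0606]
 t 18.8583 p [0.4097 0.0789 0.0457] w 61.35 F [ 0.09  0.25 -2.2 ]
 t 19.5083 p [0.4479 0.0863 0.0455] w 60.3 F [-0.44 -0.43 -0.92]
[-0.21  0.38 -1.36]
```

View pics/a0z.png

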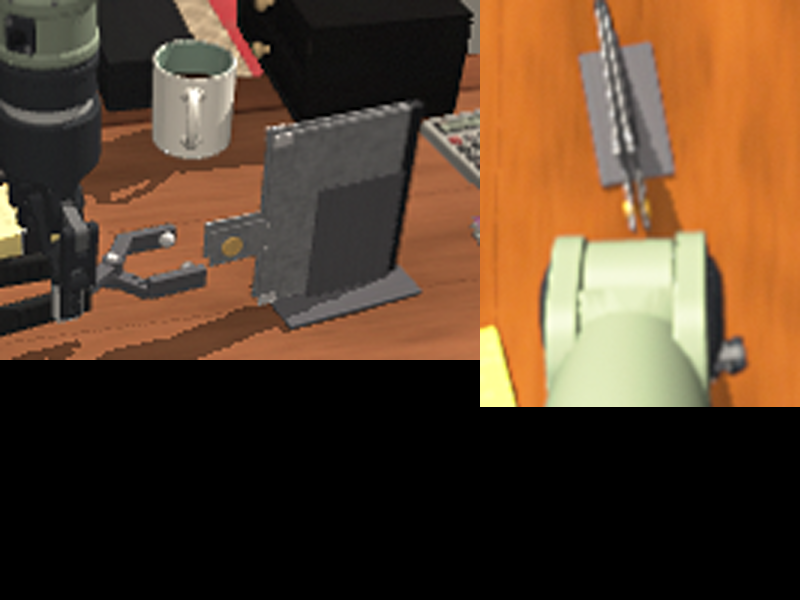

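View pics/a0w.png

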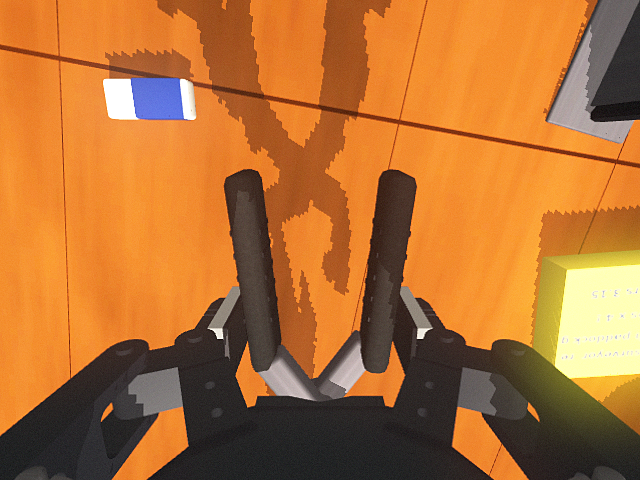

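```bash
python3 - <<'E'
from h import *
for n,x,y in [('+die',-.048,.0178+.003),('-die',-.048,-.0126-.003),('back',0,-.007)]:
    for z in (.075,.08,.085): print(n,z,proj('side',sp(x,y,z)).round(1))
E
```

```text
+die 0.075 [323.8 211.4]
+die 0.08 [323.9 209.8]
+die 0.085 [324.  208.1]
-die 0.075 [330. 220.]
-die 0.08 [330.1 218.3]
-die 0.085 [330.2 216.6]
back 0.075 [346.8 213.5]
back 0.08 [346.9 211.9]
back 0.085 [347.1 210.2]
```

```bash
cat > show.py <<'E'
from h import *
def show(n):
    save('side',n+'.png')
    a=cv2.imread(f'pics/{n}.png')[160:250,290:410]
    cv2.imwrite(f'pics/{n}z.png',cv2.resize(a,(800,600),interpolation=cv2.INTER_CUBIC))
E
python3 - <<'E'
from show import *
print(bot.move_linear(sp(-.111,.0008,.046),speed=.05,until_force=4)); st();print(F(5))
show('b0')
E
```

```text
False
 t 20.675 p [0.4863 0.0929 0.0458] w 61.18 F [ 0.41  0.04 -1.04]
[ 0.22 -0.18 -1.24]
```

View pics/b0z.png

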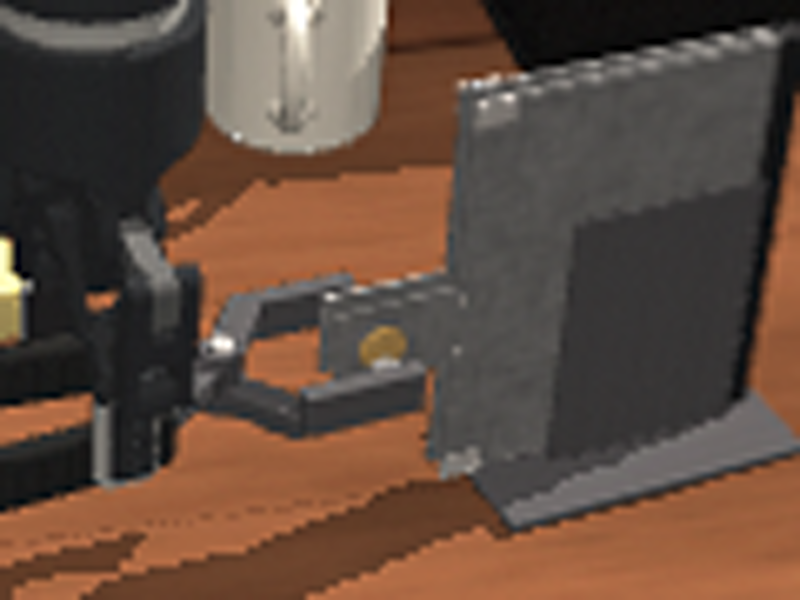

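```bash
python3 - <<'E'
from h import *
f=lambda x,y,z:((proj('side',sp(x,y,z))-[290,160])*6.667).round(0)
print('tcp act stud frame',(lambda d:(d@ex,d@ey))(np.array([.4863,.0929])-S))
print('pivot',f(-.064,.0008,.096), f(-.06,.0008,.096))
print('back disc',f(0,-.007,.08))
for x in (-.01,-.005,0,.003): print('-die',x,f(x,-.0118-.003,.08),f(x,-.0118-.003,.083),'jawend',f(x+.01,-.02,.08))
print('tongue tip',f(-.018,-.003,.097),f(.03,-.003,.097))
E
```

```text
tcp act stud frame (np.float64(-0.11149187529587647), np.float64(0.0008954010323529716))
pivot [208. 336.] [219. 334.]
back disc [380. 346.]
-die -0.01 [364. 364.] [364. 357.] jawend [396. 366.]
-die -0.005 [377. 361.] [377. 354.] jawend [408. 363.]
-die 0 [389. 358.] [390. 351.] jawend [421. 360.]
-die 0.003 [397. 356.] [397. 349.] jawend [428. 358.]
tongue tip [332. 312.] [453. 283.]
```

```bash
cat >> h.py <<'E'
ey3=np.array([*ey,0]);ex3=np.array([*ex,0])
def sf():
    p=np.array(bot.read_position());d=p[:2]-S;return np.array([d@ex,d@ey,p[2]])*1e3
def Fs(n=6):
    f=F(n,.015);return np.array([f@ex3,f@ey3,f[2]]).round(2)
E
python3 - <<'E'
from show import *
bot.move_linear(sp(-.114,.0008,.047),speed=.05)
for w in (59,57.5,56):
    bot.set_gripper(w/85,28)
print(sf(),Fs(),bot.read_gripper_width()*85)
show('c0')
r=bot.move_linear(sp(-.114,.0085,.0475),speed=.01,until_force=3)
print(r,sf(),Fs(),bot.read_gripper_width()*85,bot.read_clock())
show('c1')
E
```

```text
[-114.01748241    0.80218938   46.98312136] [-0.01  0.05 -1.55] 56.15852707483039
True [-114.120053      4.39519933   47.01093961] [ 0.88 -1.64 -1.53] 55.96526953379338 22.4917
```

View pics/c0z.png

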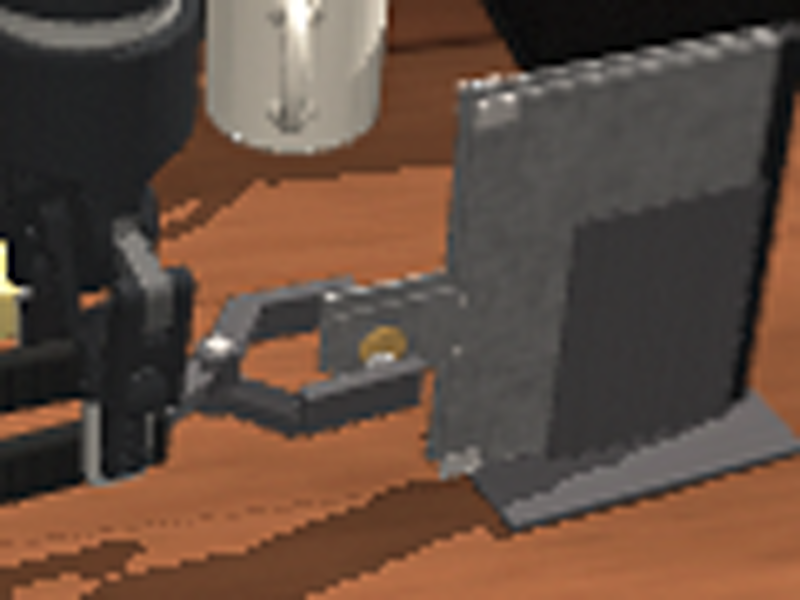

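View pics/c1z.png

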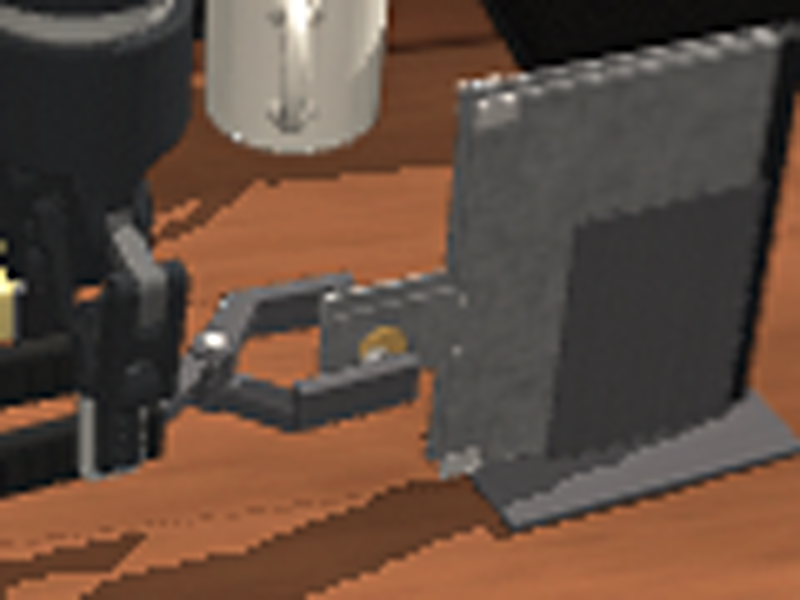

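```bash
cat > loop.py <<'E'
from show import *
import sys,json
w0,w1,step,off=map(float,sys.argv[1:5])
w=w0
prev=None
while w>w1-1e-6:
    m=4.3-.585*(55.97-w)+off
    z=.0475+.0015*min(1,(56-w)/8)
    bot.move_linear(sp(-.114,m/1e3,z),speed=.02)
    bot.set_gripper(w/85,28)
    f=Fs(5); W=bot.read_gripper_width()*85
    print(f'{w:.2f} {W:.2f} m {m:.2f} act {sf().round(2)} F {f} off {off:.2f} t {bot.read_clock():.2f}')
    if f[1]<-2: off-=.2
    if f[1]>3: off+=.15
    if abs(f[1])>7 or W-w>1: print('stop'); break
    w-=step
E
python3 - <<'E'
E
python3 loop.py 55.5 51.5 0.8 -.2
```

```text
55.50 56.14 m 3.83 act [-114.28    3.87   47.47] F [-0.31 -0.62 -1.75] off -0.20 t 23.09
54.70 55.08 m 3.36 act [-113.98    3.36   47.76] F [ 0.08 -0.41 -1.4 ] off -0.20 t 23.64
53.90 54.68 m 2.89 act [-114.01    2.89   47.87] F [-0.19  0.09 -1.67] off -0.20 t 24.19
53.10 53.21 m 2.42 act [-113.99    2.41   48.03] F [ 0.14 -0.06 -1.59] off -0.20 t 24.74
52.30 52.61 m 1.95 act [-114.      1.97   48.2 ] F [ 0.3   0.08 -1.72] off -0.20 t 25.29
51.50 51.47 m 1.49 act [-114.01    1.49   48.34] F [-0.24 -0.21 -1.93] off -0.20 t 25.84
```

```bash
python3 loop.py 51 49.0 0.5 -.2; python3 - <<'E'
from show import *
show('d0')
E
```

```text
51.00 50.97 m 1.19 act [-114.08    1.27   48.4 ] F [ 0.22  0.78 -1.62] off -0.20 t 26.39
50.50 50.77 m 0.90 act [-114.09    1.03   48.51] F [-0.29  1.12 -0.68] off -0.20 t 26.94
50.00 50.50 m 0.61 act [-114.2     0.72   48.57] F [-0.92  2.39 -1.49] off -0.20 t 27.49
49.50 49.52 m 0.32 act [-114.24    0.43   48.65] F [-1.7   3.26 -1.31] off -0.20 t 28.04
49.00 49.29 m 0.17 act [-114.37    0.22   48.71] F [-2.85  3.73 -1.14] off -0.05 t 28.59
```

View pics/d0z.png

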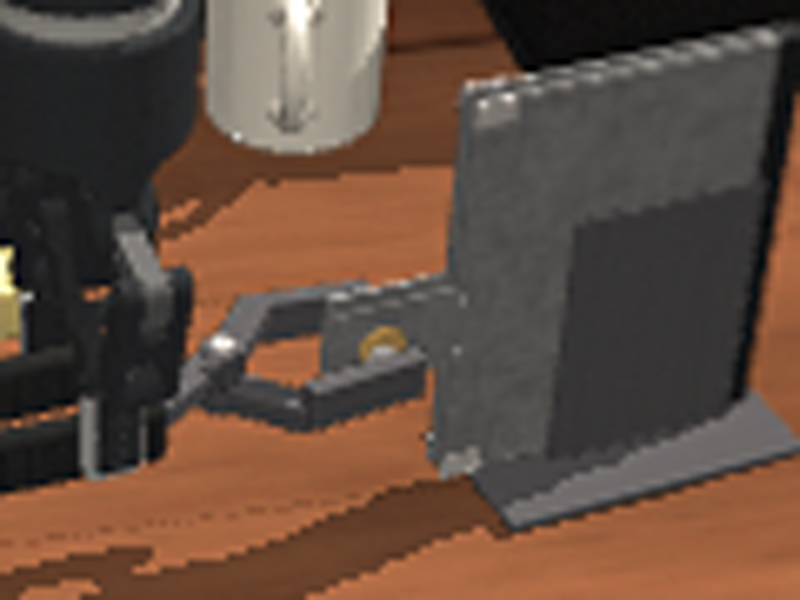

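```bash
python3 loop.py 48.6 47.4 0.4 0.1; python3 - <<'E'
from show import *
show('d1')
E
```

```text
48.60 49.07 m 0.09 act [-114.41    0.13   48.77] F [-3.42  4.28 -1.15] off 0.10 t 29.19
48.20 48.39 m 0.00 act [-1.1454e+02  1.0000e-02  4.8800e+01] F [-3.32  3.48 -1.07] off 0.25 t 29.74
47.80 47.94 m -0.08 act [-1.147e+02 -9.000e-02  4.881e+01] F [-3.75  3.63 -1.5 ] off 0.40 t 30.29
47.40 47.86 m -0.16 act [-114.81   -0.25   48.77] F [-3.89  3.36 -1.23] off 0.55 t 30.84
```

View pics/d1z.png

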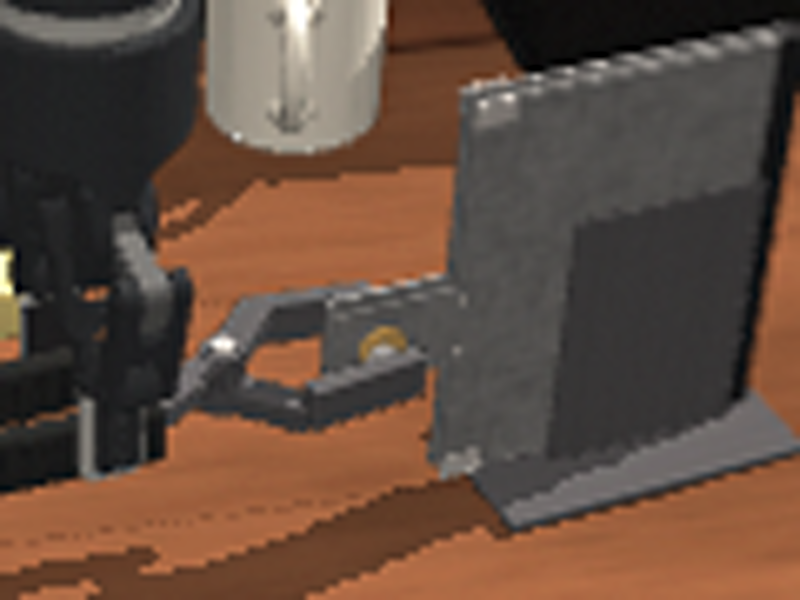

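```bash
python3 loop.py 47.1 46.2 0.3 0.55; python3 - <<'E'
from show import *
show('d2')
save('top','d2t.png')
E
```

```text
47.10 47.32 m -0.34 act [-114.98   -0.44   48.73] F [-4.08  3.42 -0.93] off 0.55 t 31.44
46.80 47.50 m -0.36 act [-114.97   -0.61   48.73] F [-4.51  3.13 -0.78] off 0.70 t 31.99
46.50 46.81 m -0.39 act [-112.26   -1.32   49.55] F [ 0.48 -0.22 -1.56] off 0.85 t 32.54
46.20 46.27 m -0.57 act [-113.6    -0.83   49.14] F [ 0.34 -1.49 -1.29] off 0.85 t 33.09
```

View pics/d2z.png

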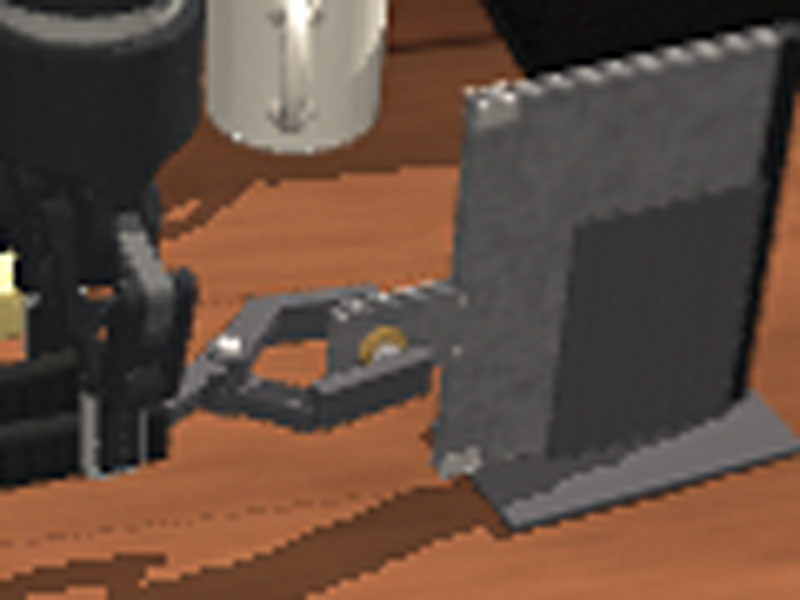

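```bash
python3 - <<'E'
from show import *
bot.set_gripper(50/85,28);print(sf(),Fs())
bot.move_linear(sp(-.114,.0,.048),speed=.02)
bot.set_gripper(55/85,28);print(sf(),Fs())
bot.set_gripper(60/85,28);print(sf(),Fs())
r=bot.move_linear(sp(-.114,.0,.0465),speed=.03);st();show('e0')
E
```

```text
[-114.51746406   -0.23732798   48.81024079] [-0.16 -0.4  -1.19]
[-1.13978678e+02  3.72131626e-03  4.80026749e+01] [-0.34 -0.59 -1.85]
[-1.13963072e+02 -5.91691166e-03  4.80301873e+01] [-0.08  0.07 -1.07]
 t 34.6583 p [0.4839 0.0916 0.0464] w 60.32 F [-0.75 -0.28 -2.44]
```

View pics/e0z.png

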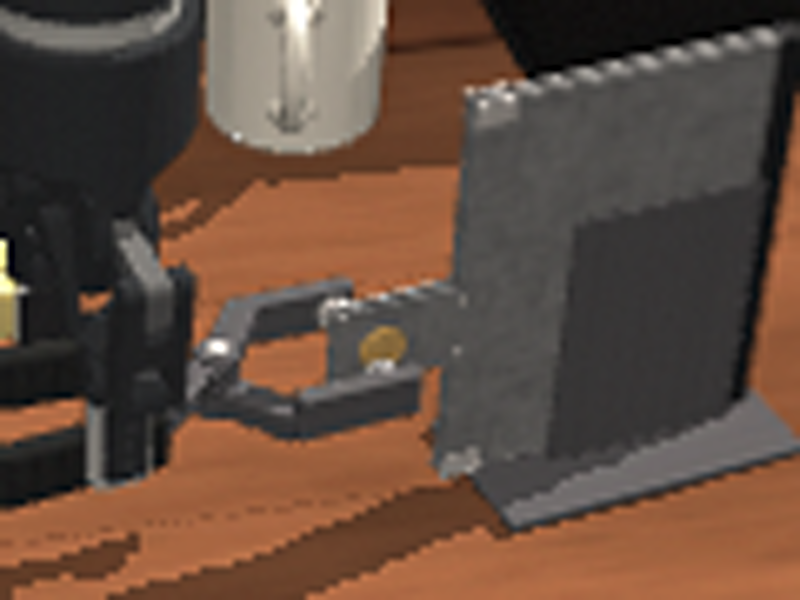

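```bash
python3 - <<'E'
from show import *
print(bot.move_linear(sp(-.205,.0,.0465),speed=.08,until_force=4)); st()
bot.move_linear(sp(-.205,0,.12),speed=.15)
bot.move_pose([*G,.12],R2q(Rs(GY))); st(); print(Fs())
bot.move_linear([*G,.02],speed=.12);st()
show('f0'); save('top','f0t.png');save('wrist','f0w.png');im=cv2.imread('pics/f0t.png')
cv2.imwrite('pics/f0tz.png',cv2.resize(im[120:220,245:315],None,fx=6,fy=6,interpolation=cv2.INTER_CUBIC))
cv2.imwrite('pics/f0sz.png',cv2.resize(cv2.imread('pics/f0.png')[130:370,280:600],(800,600),interpolation=cv2.INTER_CUBIC))
E
```

```text
False
 t 35.9917 p [0.3951 0.076  0.0466] w 60.04 F [ 0.33  0.47 -0.45]
 t 37.7333 p [ 0.5392 -0.1661  0.1193] w 60.32 F [ 0.11  0.27 -1.67]
[-0.23 -0.12 -1.46]
 t 38.8167 p [ 0.5409 -0.1678  0.0207] w 59.82 F [ 0.51 -0.9  -1.54]
```

View pics/f0tz.png

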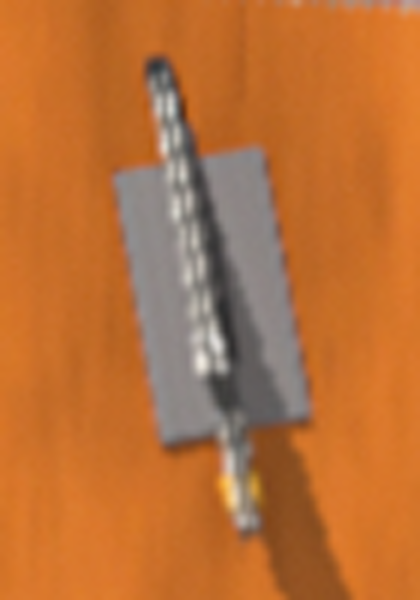

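View pics/f0sz.png

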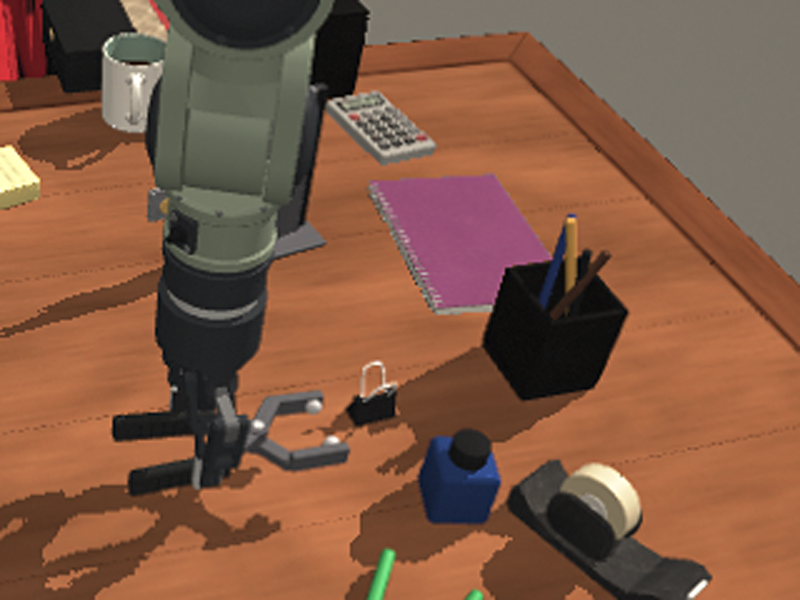

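View pics/f0w.png

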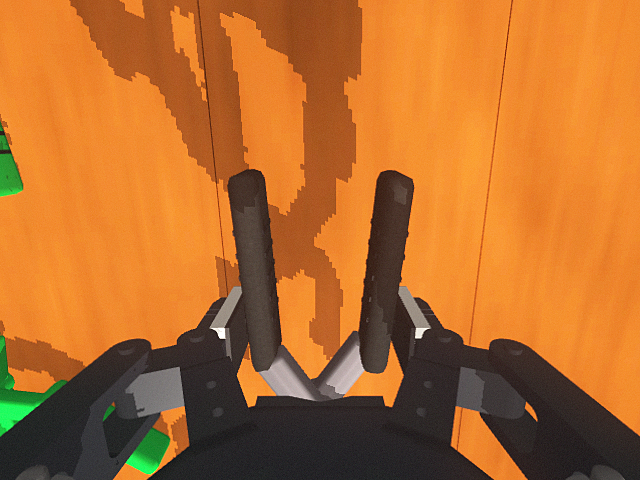

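```bash
python3 - <<'E'
from show import *
P=np.array([.522,-.1676])
bot.move_linear([*P,.0],speed=.1);st()
r=bot.move_linear([*P,-.027],speed=.02,until_force=4);print(r);st();print(Fs(4))
for w in (62,64,66,68,72):
    bot.set_gripper(w/85,25);print(w,Fs(4))
    if w==62: z=bot.read_position()[2]; bot.move_linear([*P,z-.0008],speed=.02)
save('wrist','p0.png')
bot.set_gripper(1.0,25);st()
E
```

```text
t 39.3833 p [ 5.219e-01 -1.676e-01  1.000e-04] w 59.83 F [ 0.05 -0.73 -1.19]
True
 t 40.4083 p [ 0.522  -0.1675 -0.0225] w 60.01 F [0.13 0.78 1.92]
[0.49 0.15 3.88]
62 [ 0.87 -0.73  2.22]
64 [-0.75  0.47  2.91]
66 [ 0.04  0.43 -0.88]
68 [-0.36 -0.24 -1.91]
72 [-0.08  0.03  0.29]
 t 42.4833 p [ 0.522  -0.1676 -0.0238] w 84.93 F [-0.07 -0.6  -0.17]
```

View pics/p0.png

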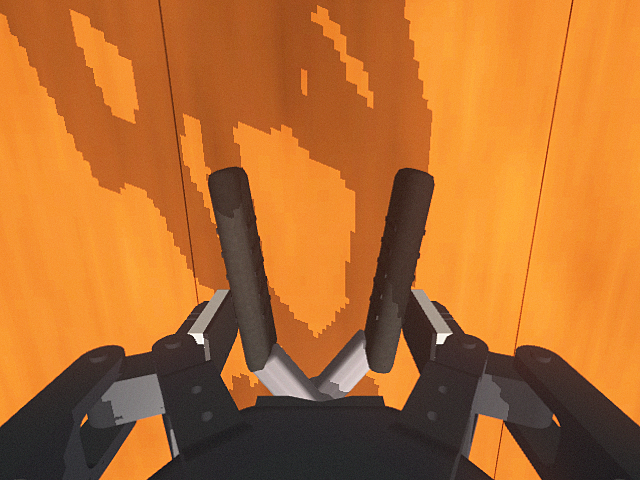

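```bash
python3 - <<'E'
from show import *
P=np.array([.522,-.1676])
bot.move_linear([*P,.03],speed=.06);print(Fs(4))
bot.move_linear([*P,.2],speed=.2)
bot.move_pose([.35,-.1,.28],R2q(Rs(0)));st()
save('side','q0.png');save('top','q0t.png')
E
```

```text
[ 0.15 -0.05  0.09]
 t 45.425 p [ 0.3508 -0.1004  0.2796] w 85.27 F [-0.33  0.68 -0.09]
```

View pics/q0.png

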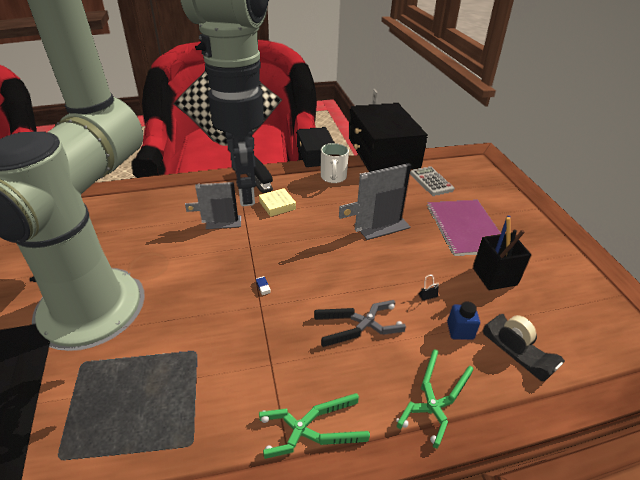

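View pics/q0t.png

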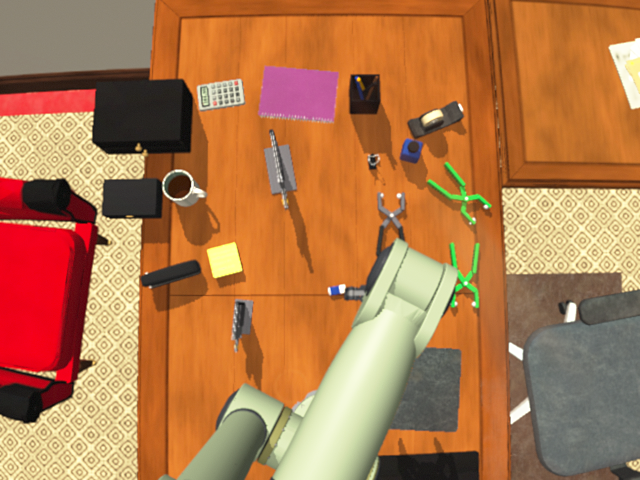

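The side picture shows the black pliers lying flat near (360,322) and the portfolio with its tongue in place at (350,210). The mug, stapler, notes, eraser, bottle and clip are where they were. In the top picture the two halves of the tongue are together at (285,200). The gripper touches nothing, so I am handing in the job.

```bash
python3 - <<'E'
from cell import bot
print(bot.close_job(), bot.read_clock())
E
```

```text
the job is handed in; nothing more can be done
the job is handed in; nothing more can be done
```

The press stud is shut, the black pliers are lying flat on the desk about 0.25 m from the portfolio, and I handed the job in at about 45 s on the robot's clock.

- **Pick-up:** The first grasp closed above the handles, because the fingertips sit about 27–30 mm behind the stated TCP when open to about 61–71 mm. On the second try, lower down, the fingertips pressed on the desk with about 23 N. I raised them, gripped the handles again at 61 mm and lifted the pliers. The wrist showed about 1.5 N, matching their weight.
- **Squeeze:** I felt for the back disc with the screw-set die, then closed in small steps with the grip limited to 28 N. The side force never went above about 4.3 N. The stud clicked at a handle spacing of about 46.5 mm, when the forces fell suddenly to about zero. One further 0.3 mm step followed the click, with about 1.5 N on the wrist.
- **Draw-off and set-down:** I opened the jaws, drew the pliers off without contact and lowered them until they touched the desk, about 18 mm nearer the robot than where they had been. As the fingers opened, the wrist briefly showed about 1.9 N downward. The pads may have lifted the pliers slightly and let them drop, by an estimated 1 mm or less.
- **Last checks:** The pictures show the tongue halves together, the pliers flat and the other things where they were, with the robot touching nothing. I could not measure the die forces directly; from the 28 N grip limit they should have stayed below about 13 N.
- **Disagreement:** The side camera put the pliers about 4–8 mm further forward than I had worked out. I backed off 3 mm for that, and the die met the disc within about 2–3 mm of its middle.

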